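# Make up the sauce tray and the candle tray

### The job

Make up two trays from the things standing on the table. On the three-compartment tray goes the sauce kit: the spice jar in the compartment beside the tray's hand grip, the tin in the middle one and the garlic in the one farthest from the grip; on the two-compartment tray goes the candle kit: the matchbox beside the hand grip and the tea light in the other compartment. Set each thing down upright (the matchbox flat) in the middle of its compartment without dropping it, and do not move the mug, the kitchen timer or the butter dish.

Things in the scene. Friction and masses are not known exactly. Their poses are not given: they have to be found in the camera images.
- long_tray: Light wooden tray, three compartments in a row, 245 x 90 x 10 mm. Fixed; floor 4 mm thick; rim and dividers 5 mm thick, tops 10 mm over the table. Compartments 75 mm along x by 80 mm across inside. A loop-shaped hand grip juts out 24 mm at the -x end only. Origin: centre of the underside, x along the tray, z up. Compartment centres: x = -80 mm (beside the hand grip), 0 (middle) and +80 mm (far from the grip), y = 0.
- short_tray: Light wooden tray, two compartments in a row, 165 x 90 x 10 mm. Fixed; floor 4 mm thick; rim and dividers 5 mm thick, tops 10 mm over the table. Compartments 75 mm along x by 80 mm across inside. A loop-shaped hand grip juts out 24 mm at the -x end only. Origin: centre of the underside, x along the tray, z up. Compartment centres: x = -40 mm (beside the hand grip) and +40 mm (far from the grip), y = 0.
- tin: Small food tin, upright cylinder 57 mm across and 72 mm high, 0.18 kg. Origin: centre of its underside, z up.
- garlic: Bulb of garlic, roundish, 60 mm across at its waist (about 25 mm up) and 59 mm high with the stem, standing on its flat root end. Origin: centre of its underside, z up to the stem.
- jar: Slim cylindrical spice jar with a dark screw cap, 40 mm across and 105 mm high, upright, 0.11 kg. Origin: centre of its underside, z up.
- matchbox: Closed matchbox lying flat, 36 mm (its x) by 54 mm (its y) by 14 mm high (its z, up); the tray inside does not slide. Origin: centre of its underside.
- tealight: Tea light: small candle in a round metal cup, 38 mm across and 15 mm high, wick up. Origin: centre of its underside, z up.
- mug: Bystander: mug with a handle, 76 mm across, 96 mm high, behind the work. Origin: under its middle. Not to be moved.
- timer: Bystander: round kitchen timer, 66 mm across, 64 mm high, behind the work. Origin: centre of its underside. Not to be moved.
- butter_dish: Bystander: covered butter dish, 114 x 180 x 78 mm, behind the trays. Origin: centre of its underside. Not to be moved.
Things that resemble listed ones, but are neither listed nor needed, are in the scene too. What is shaped like the garlic but green is not meant. What is shaped like the jar but blue or yellow is not meant.

How it is judged:
By the outcome, as a careful person would: the job done as asked, in the order asked, and still so for the second after the job is handed in, with the robot touching nothing.
It also fails if it takes over 120 s, if anything falls off the work surface, if the arm or the gripper's body presses on something with over 40 N, if the wrist force passes 120 N, or if a joint passes its speed limit or range.

### The arm

A 7-joint arm with a two-finger parallel gripper is mounted at the origin on a cart in front of the work surface, level with it; the furniture and walls round the work are solid. World frame = base frame: x ahead of the robot, y to its left, z up, the work surface at z = 0. Lengths are in m, angles in rad, forces in N, time in s.
With the tool pointing down it reaches from about 0.425 to 0.925 m from the base axis. Payload 6.8 kg.
Tool frame: the origin (TCP) lies at the very end of the fingers, on their centre line; the grasp point (between the pads) lies 19 mm behind it; z points along the fingers, y is the line along which they close (so a half turn about z gives the same grasp; the last joint's range is limited). The gripper opens to 85 mm and grips with 20 to 120 N. Pads are 22 mm wide; open, the fingers measure 114 mm over their backs; the gripper's body (76 mm by 85 mm) begins 54 mm behind the grasp point. The pads swing forward as they close: fully open they stand 13 mm farther back than shut.
Start: joints at [-1.457, 0.477, 0.022, 1.555, -0.011, 1.109, -0.083], TCP at [0.148, 0.658, 0.231] pointing down, gripper open.
Joint ranges: [-2.96, 2.96], [-0.34, 2.1], [-1.41, 1.46], [0.24, 2.44], [-1.37, 4.51], [0.17, 1.92], [-2.96, 2.96]. Speed limits (rad/s): [2.39, 2.39, 3.14, 3.14, 3.14, 3.14, 3.14].

### API

Orientations are given as a unit quaternion [w, x, y, z].
In Python, from station import bot gives the robot as it stands.
- The arm moves only by the tool apply_moves, never from a script. Its argument "deltas" is a list of rows, each a list of 3 entries, a list of its own where there are three numbers: the closure, from 0 (fully open) to 1 (shut), then the shift along the tool's x, y, z in units of 0.2 m (1.0 is 0.2 m), then the turn about the tool's z in units of 2 pi rad (1.0 is 2 pi rad). A call has 1 to 12 rows; each row is the pose to reach, as a shift and turn from the pose commanded when the call began, along the tool's axes at that moment, turning the shorter way round; what a row does not reach only later rows make up. A row lasts 1/10 s, in which the tool goes at most 50 mm and 8.59 degrees, less where a joint would pass 70% of its speed; a pose out of reach is approached as far as the arm can. A call with a number of a shift or a turn outside -1 to 1 is refused whole. A call with a gripper value outside its range is refused whole. The fingers move at their own pace and stop on an object; "squeeze" is the grip in N (left out, the last holds). Time passes only in rows, so rows that repeat a pose let the fingers close. It gives the time, the measured TCP pose, the force, the opening and the grip force at its end, in the units of the state.
- bot.get_obs(): the state, without advancing time (a new reading comes with each control period).
- bot.read_camera(name): name is "scene" or "top" or "wrist"; returns a dict with "color" (400x640x3 uint8, red, green, blue), "intrinsics" (3x3 intrinsics, pixels), "pose" (4x4, takes a point from camera to world coordinates); the wrist camera has in their place "hand_eye" (4x4, takes a point from camera to tool coordinates, whose origin is the TCP and whose axes are the flange's). Camera axes: x right, y down, z forward; pixel columns grow to the right and rows downward; lengths in m; the calibration is good to about 2 mm. A picture is of the moment at which its call begins: read the wrist's pose just before it. There is no depth.
- bot.hand_in(): hands the job in; it is judged then, once.
Trained networks look in a picture, given as the dict that the camera call returned (one of the last four; its "shot" number tells which), for a name from the list of things; names that differ only in an ending like _2 or _b are one class to them, and where a whole thing is asked for, a point or a joint stands for the part that bears it (a point fixed in the world has none). Each returns a list of dicts, best first, with "confidence" (0 to 1); they miss things now and then, are a little off and sometimes report something else, mostly with a low value. They report only what shows in the picture. A call takes as long as a camera call. They do not tell look-alikes from the thing itself.
- bot.look_for(picture, target): "point" ([x, y, z] in m, in world coordinates, good to about 4 mm: the middle of the surface that is visible of it).
The state is a dict: "t": time; "q": joint angles; "joint_vel": joint speeds; "joint_torque": joint torques, N m; "eef_pos": TCP position; "tool_rot": TCP orientation; "contact_force": force on the tool from outside, world axes, zero at the start; "torque": the same for the moment, N m; "gripper_width": opening from 0.0 (shut) to 1.0 (fully open); "grasp_force": force on a finger pad.
Only numpy, scipy, OpenCV 4.12 (cv2) and the standard library are available. Lean on these libraries where they do the work, as an engineer would, in place of code of your own. Each camera call takes 0.05 s, during which the arm holds its last target. There are 200 camera calls.

## Working session

There is one attempt and no reset: what is moved stays moved. The work goes in short steps, Python scripts to look and compute and a tool call to move; the robot and the scene stay as the last step left them, time stands still between calls to the robot, and variables do not carry over. Pictures are saved under pics/ and viewed, at most 14 in all, crops included, and the job is handed in when it is done.

Besides the shell and the picture viewer there is one more tool, called after "Request:" as name(argument=value, ...), one argument or row to a line, values as JSON. apply_moves: Moves the arm, as the interface text tells. Its arguments: {"type":"object","properties":{"deltas":{"type":"array","items":{"type":"array"}},"squeeze":{"type":"number"}},"required":["deltas"]}

```bash
mkdir -p pics; ls; python3 - <<'E'
from station import bot
import cv2
o=bot.get_obs(); print({k:(o[k]) for k in ['t','q','eef_pos','tool_rot','gripper_width','contact_force']})
for n in ['top','scene']:
    p=bot.read_camera(n); cv2.imwrite(f'pics/{n}0.png',p['color'][...,::-1])
    print(n,p['intrinsics'],p['pose'])
    for t in ['long_tray','short_tray','tin','garlic','jar','matchbox','tealight','mug','timer','butter_dish']:
        print(t,[([round(float(v),3) for v in d['point']],round(d['confidence'],2)) for d in bot.look_for(p,t)])
E
```

```text
pics
{'t': 0.0, 'q': array([-1.45708861,  0.47777921,  0.0223104 ,  1.55645559, -0.01147576,
        1.1093436 , -0.08311405]), 'eef_pos': array([0.14836668, 0.65786873, 0.23033744]), 'tool_rot': array([-2.98304610e-05,  1.10654548e-01,  9.93858495e-01, -9.28449438e-04]), 'gripper_width': 1.0021099854336974, 'contact_force': array([ 0.31591191, -0.35725373, -0.22007066])}
top [[486.23314923   0.         318.19712896]
 [  0.         486.23314923 202.88173236]
 [  0.           0.           1.        ]] [[-0.00603024 -0.99631821  0.08551993  0.4696215 ]
 [-0.99997899  0.00580461 -0.00288674  0.12307288]
 [ 0.0023797  -0.08553554 -0.99633228  1.18678014]
 [ 0.          0.          0.          1.        ]]
long_tray [([0.48, 0.355, 0.002], 0.91)]
short_tray [([0.547, 0.192, 0.007], 0.89)]
tin [([0.554, 0.021, 0.071], 0.97)]
garlic [([0.591, -0.133, 0.038], 0.89), ([0.351, -0.124, 0.036], 0.87), ([0.402, 0.13, 0.037], 0.58)]
jar [([0.652, 0.025, 0.105], 0.75), ([0.63, 0.095, 0.105], 0.73), ([0.674, -0.055, 0.103], 0.69)]
matchbox [([0.438, 0.009, 0.015], 0.73)]
tealight []
mug [([0.792, 0.
[... 292 characters left out ...]
6213035 -0.66924698  0.58184536 -0.56176375]
 [-0.01258177 -0.65109499 -0.75889197  0.92087279]
 [ 0.          0.          0.          1.        ]]
long_tray [([0.472, 0.354, 0.005], 0.87)]
short_tray [([0.545, 0.194, 0.001], 0.57)]
tin [([0.544, 0.01, 0.062], 0.91)]
garlic [([0.397, 0.124, 0.038], 0.76), ([0.345, -0.136, 0.038], 0.57), ([0.582, -0.147, 0.034], 0.56), ([0.433, 0.004, 0.014], 0.18)]
jar [([0.668, -0.067, 0.074], 0.86), ([0.648, 0.005, 0.076], 0.65), ([0.63, 0.082, 0.074], 0.56)]
matchbox [([0.436, 0.002, 0.014], 0.74)]
tealight [([0.458, -0.134, 0.011], 0.76)]
mug [([0.784, 0.01, 0.062], 0.82)]
timer [([0.767, -0.129, 0.047], 0.66)]
butter_dish [([0.744, 0.211, 0.051], 0.73)]
```

View pics/top0.png

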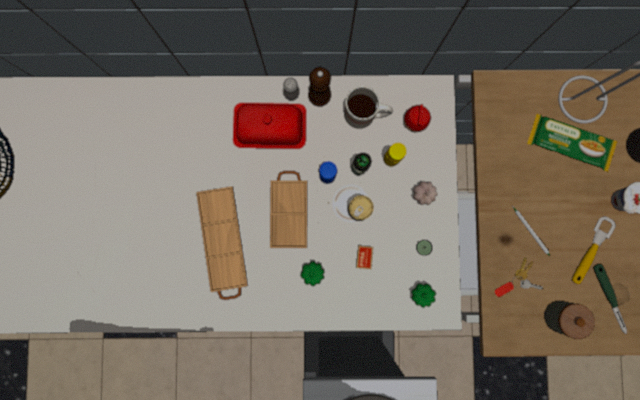

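View pics/scene0.png

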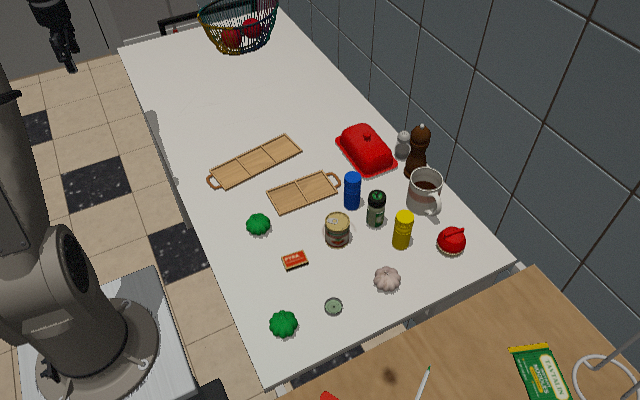

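The top view shows the long tray with its grip at the near end (230,293) and the short tray with its grip at the far end (289,176). The real jar is the dark-capped one at (361,162) and the real garlic is the white one at (425,192). The scene view agrees. Next I'll measure outlines.

```bash
cat > h.py <<'E'
import numpy as np, cv2
from scipy.spatial.transform import Rotation as R
from station import bot
def px2w(p,uv,z,pose=None):
    T=p['pose'] if pose is None else pose
    uv=np.atleast_2d(np.asarray(uv,float))
    d=np.c_[uv,np.ones(len(uv))]@np.linalg.inv(p['intrinsics']).T@T[:3,:3].T
    return T[:3,3]+d*((z-T[2,3])/d[:,2])[:,None]
def tool():
    o=bot.get_obs(); q=o['tool_rot']; T=np.eye(4)
    T[:3,:3]=R.from_quat(np.r_[q[1:],q[0]]).as_matrix(); T[:3,3]=o['eef_pos']; return T
def wrist():
    T=tool(); p=bot.read_camera('wrist'); p['pose']=T@p['hand_eye']; return p
def go(x,y,z,yaw=None):
    """move numbers to world point; yaw = wanted azimuth (deg) of tool y, mod 180"""
    T=tool(); d=T[:3,:3].T@(np.array([x,y,z])-T[:3,3])/0.2
    a=np.degrees(np.arctan2(T[1,1],T[0,1])); t=0
    if yaw is not None: t=-(((yaw-a)+90)%180-90)/360   # tool z is down
    print('shift',d.round(3),'turn',round(t,4),'yaw now',round(a,1),'TCP',T[:3,3].round(4))
def blob(p,mask,z,n=1,box=None):
    m=mask.astype(np.uint8)
    if box: k=np.zeros_like(m); k[box[1]:box[3],box[0]:box[2]]=1; m*=k
    cs=sorted(cv2.findContours(m,cv2.RETR_EXTERNAL,cv2.CHAIN_APPROX_NONE)[0],key=cv2.contourArea)[::-1][:n]
    for c in cs:
        w=px2w(p,c[:,0],z)[:,:2]
        r=cv2.minAreaRect((w*1000).astype(np.float32)); b=cv2.boxPoints(r)
        e=[b[1]-b[0],b[2]-b[1]]; e=max(e,key=np.linalg.norm)
        print('c',np.round(r[0],1),'size',np.round(r[1],1),'long axis az',round(float(np.degrees(np.arctan2(e[1],e[0]))%180),1),'px',cv2.boundingRect(c))
E
python3 - <<'E'
from h import *
p=bot.read_camera('top'); im=p['color']; hsv=cv2.cvtColor(im,cv2.COLOR_RGB2HSV); H,S,V=cv2.split(hsv)
print('px',hsv[215,215],hsv[215,285],hsv[257,364],hsv[247,424],hsv[192,425],hsv[150,420+30])
wood=(H>8)&(H<22)&(S>60)
m=cv2.morphologyEx(wood.astype(np.uint8),cv2.MORPH_OPEN,np.ones((11,11)))
for b in [(190,180,250,300),(260,170,312,255)]: blob(p,m,0.008,1,b)
blob(p,(S>110),0.014,1,(352,240,378,275))
blob(p,(S>18)&(V<190),0.012,1,(413,236,436,260))
blob(p,(V<190)&(S>8),0.025,1,(408,176,442,208))
for n,u in [('jar',(362,160)),('jartop',(362,160))]: print(n,px2w(p,u,0.105))
print('tintop',px2w(p,(360,208),0.072))
E
```

```text
px [ 14 128 163] [ 15 128 143] [  5 190 157] [51 53 67] [  8  56 101] [ 18  15 166]
c [485.9 354.4] size [245.2  90.1] long axis az 9.1 px (198, 188, 48, 103)
c [544.6 193.4] size [ 87.8 160.7] long axis az 179.8 px (270, 181, 37, 67)
c [439.6  10. ] size [33.6 50.8] long axis az 174.0 px (357, 246, 15, 23)
c [ 463.5 -135.6] size [36.1 40.7] long axis az 178.7 px (417, 238, 16, 18)
c [ 595.4 -136.1] size [80.8 75. ] long axis az 89.7 px (408, 176, 34, 32)
jar [[0.65876142 0.02077611 0.105     ]]
jartop [[0.65876142 0.02077611 0.105     ]]
tintop [[0.5529357  0.02378898 0.072     ]]
```

```bash
python3 -c "
from h import *
go(0.655,0.018,0.27,16); print(bot.read_camera('wrist')['hand_eye'].round(3))"
```

```text
shift [-3.175 -2.567 -0.194] turn 0.1702 yaw now 77.3 TCP [0.1485 0.6585 0.2313]
[[ 0.    -0.951 -0.309  0.078]
 [ 1.     0.001 -0.001 -0.   ]
 [ 0.001 -0.309  0.951 -0.143]
 [ 0.     0.     0.     1.   ]]
```

Request:
apply_moves(
  deltas=[
    [0,[-1,-0.81,-0.19],0],
    [0,[-1,-0.81,-0.19],0],
    [0,[-1,-0.81,-0.19],0],
    [0,[-1,-0.81,-0.19],0],
    [0,[-1,-0.81,-0.19],0],
    [0,[-1,-0.81,-0.19],0],
  ],
)

```text
t: 1.8
eef_pos: [0.3132, 0.4514, 0.2706]
tool_rot: [0.001, 0.115, 0.993, -0.0]
contact_force: [0.4, 0.5, 0.9]
gripper_width: 1.002
grasp_force: 0.0
```

Request:
apply_moves(
  deltas=[
    [0,[-1,-0.81,0],0],
    [0,[-1,-0.81,0],0],
    [0,[-1,-0.81,0],0],
    [0,[-1,-0.81,0],0],
    [0,[-1,-0.81,0],0],
    [0,[-1,-0.81,0],0],
  ],
)

```text
t: 2.4
eef_pos: [0.4712, 0.2485, 0.2697]
tool_rot: [0.001, 0.115, 0.993, -0.001]
contact_force: [0.8, 0.1, 0.2]
gripper_width: 1.003
grasp_force: 0.0
```

Request:
apply_moves(
  deltas=[
    [0,[-1,-0.9,0],0.17],
    [0,[-1,-0.9,0],0.17],
    [0,[-1,-0.9,0],0.17],
    [0,[-1,-0.9,0],0.17],
    [0,[-1,-0.9,0],0.17],
    [0,[-1,-0.9,0],0.17],
    [0,[-1,-0.9,0],0.17],
    [0,[-1,-0.9,0],0.17],
    [0,[-1,-0.9,0],0.17],
  ],
)

```text
t: 3.3
eef_pos: [0.6227, 0.0363, 0.269]
tool_rot: [-0.0, 0.599, 0.801, -0.0]
contact_force: [-1.0, -0.7, 0.0]
gripper_width: 1.001
grasp_force: 0.0
```

```bash
python3 - <<'E'
from h import *
go(0.655,0.018,0.27,16)
p=wrist(); cv2.imwrite('pics/w1.png',p['color'][...,::-1])
for t in ['jar','tin']:
    print(t,[([round(float(v),3) for v in d['point']],round(d['confidence'],2)) for d in bot.look_for(p,t)])
print(p['intrinsics'].round(1),bot.get_obs()['t'],bot.get_obs()['q'].round(2))
E
```

```text
shift [-0.133  0.129 -0.005] turn 0.001 yaw now 16.4 TCP [0.6227 0.0363 0.269 ]
jar [([0.635, 0.096, 0.11], 0.79), ([0.655, 0.03, 0.104], 0.73), ([0.673, -0.048, 0.098], 0.68)]
tin []
[[342.6   0.  317. ]
 [  0.  342.6 199.8]
 [  0.    0.    1. ]] 3.45 [-0.57  0.4   0.56  1.67 -0.23  1.14  0.33]
```

View pics/w1.png

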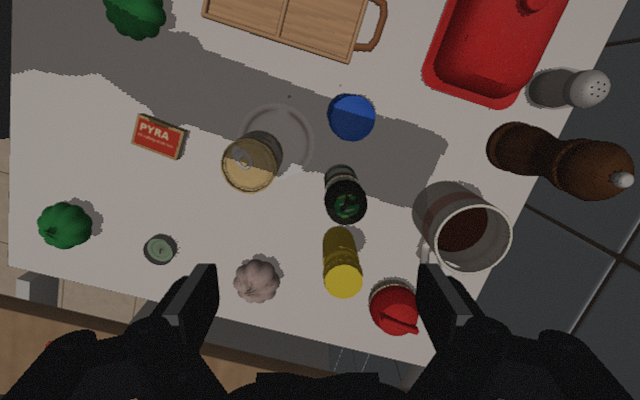

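The wrist view shows the jar cap at (346,203) between the blue and yellow look-alikes, and the tin lid at (250,163) with a faint ring at (280,138).

```bash
python3 - <<'E'
from h import *
p=wrist(); im=p['color']
print('jar',px2w(p,(346,204),.105),'tin',px2w(p,(250,165),.072),'tea',px2w(p,(160,250),.015),'mb',px2w(p,(157,133),.014),'garl',px2w(p,(257,278),.03),'ring',px2w(p,(280,138),.0), px2w(p,(313,138),.0))
c=cv2.resize(im[60:240,210:420],None,fx=3,fy=3)[:,:,::-1]
s=bot.read_camera('scene')['color'][180:270,300:420]; s=cv2.resize(s,(630,472))[:,:,::-1]
cv2.imwrite('pics/c1.png',cv2.resize(np.hstack([cv2.resize(c,(400,400)),cv2.resize(s,(400,400))]),(800,400)))
x,y=px2w(p,(346,204),.105)[0,:2]; go(x,y,.2,16)
E
```

```text
jar [[0.65690868 0.01943717 0.105     ]] tin [[0.55686509 0.02191796 0.072     ]] tea [[ 0.46356475 -0.13374773  0.015     ]] mb [[0.4382667  0.01317368 0.014     ]] garl [[ 0.59251562 -0.12908962  0.03      ]] ring [[0.57460559 0.04519578 0.        ]] [[0.61249782 0.05630217 0.        ]]
shift [-0.125  0.141  0.347] turn 0.0006 yaw now 16.2 TCP [0.6228 0.0355 0.2694]
```

View pics/c1.png

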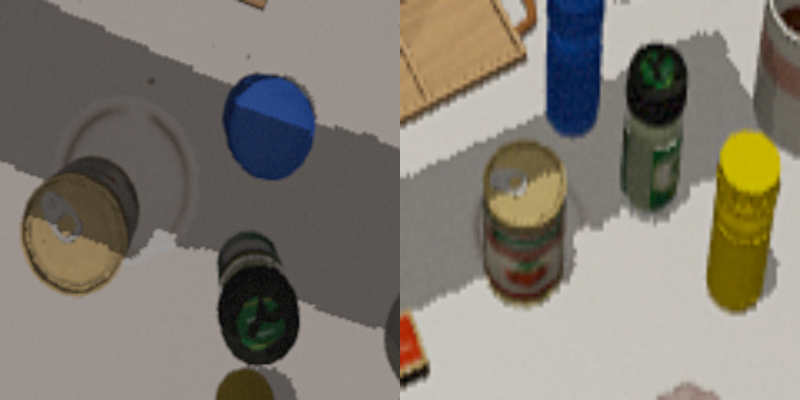

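Request:
apply_moves(
  deltas=[
    [0,[-0.125,0.14,0.3],0],
    [0,[-0.125,0.14,0.3],0],
    [0,[-0.125,0.14,0.45],0],
    [0,[-0.125,0.14,0.6],0],
    [0,[-0.125,0.14,0.75],0],
    [0,[-0.125,0.14,0.9],0],
    [0,[-0.125,0.14,0.9],0],
  ],
)

```text
t: 4.25
eef_pos: [0.6536, 0.0192, 0.0853]
tool_rot: [-0.003, 0.601, 0.8, -0.002]
contact_force: [-0.9, 0.5, -0.0]
gripper_width: 1.001
grasp_force: 0.0
```

```bash
python3 - <<'E'
from h import *
go(0.657,0.020,.045,16)
p=wrist(); cv2.imwrite('pics/w2.png',p['color'][...,::-1])
E
```

```text
shift [-0.001  0.019  0.201] turn 0.0005 yaw now 16.2 TCP [0.6536 0.0192 0.0853]
```

View pics/w2.png

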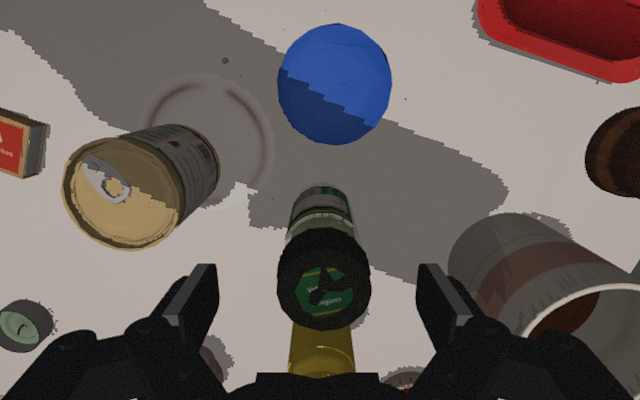

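The jar at (322,285) sits centred between the fingers, so I'll go down and grip.

Request:
apply_moves(
  deltas=[
    [0,[0,0.015,0.1],0],
    [0,[0,0.015,0.2],0],
    [0,[0,0.015,0.2],0],
    [1,[0,0.015,0.2],0],
    [1,[0,0.015,0.2],0],
    [1,[0,0.015,0.2],0],
    [1,[0,0.015,0.2],0],
    [1,[0,0.015,0.2],0],
    [1,[0,0.015,0.2],0],
    [1,[0,0.015,0.2],0],
  ],
  squeeze=35,
)

```text
t: 5.3
eef_pos: [0.6602, 0.0193, 0.0502]
tool_rot: [0.0, 0.601, 0.799, 0.0]
contact_force: [-1.4, -0.6, 6.4]
gripper_width: 0.465
grasp_force: 36.8
```

Request:
apply_moves(
  deltas=[
    [1,[0,0,-0.1],0],
    [1,[0,0,-0.3],0],
    [1,[0,0,-0.5],0],
    [1,[0,0,-0.7],0],
    [1,[0,0,-0.85],0],
    [1,[0,0,-0.85],0],
  ],
)

```text
t: 5.9
eef_pos: [0.6622, 0.019, 0.2243]
tool_rot: [0.003, 0.601, 0.799, 0.003]
contact_force: [1.0, -0.0, -0.5]
gripper_width: 0.465
grasp_force: 36.3
```

```bash
python3 - <<'E'
from h import *
go(0.407,0.3417,.22,99.1)
E
```

```text
shift [ 1.904 -0.78   0.013] turn -0.2306 yaw now 16.1 TCP [0.6622 0.019  0.2243]
```

Request:
apply_moves(
  deltas=[
    [1,[0.2,-0.08,0],-0.024],
    [1,[0.4,-0.16,0],-0.048],
    [1,[0.6,-0.24,0],-0.07],
    [1,[0.8,-0.32,0],-0.09],
    [1,[1.0,-0.41,0],-0.11],
    [1,[1.0,-0.41,0],-0.12],
    [1,[1.0,-0.41,0],-0.12],
  ],
)

```text
t: 6.6
eef_pos: [0.524, 0.1899, 0.2184]
tool_rot: [-0.001, 0.263, 0.965, -0.0]
contact_force: [0.0, -0.4, -1.1]
gripper_width: 0.466
grasp_force: 36.2
```

```bash
python3 - <<'E'
from h import *
go(0.407,0.3417,.20,99.1)
E
```

```text
shift [0.889 0.357 0.093] turn -0.11 yaw now 59.5 TCP [0.524  0.1899 0.2184]
```

Request:
apply_moves(
  deltas=[
    [1,[0.2,0.09,0],-0.024],
    [1,[0.4,0.17,0],-0.048],
    [1,[0.6,0.25,0],-0.07],
    [1,[0.8,0.33,0.09],-0.09],
    [1,[0.89,0.357,0.09],-0.11],
    [1,[0.89,0.357,0.2],-0.11],
    [1,[0.89,0.357,0.3],-0.11],
    [1,[0.89,0.357,0.4],-0.11],
    [1,[0.89,0.357,0.4],-0.11],
  ],
)

```text
t: 7.5
eef_pos: [0.4082, 0.3385, 0.1364]
tool_rot: [-0.002, -0.076, 0.997, -0.002]
contact_force: [-0.2, -0.9, -0.4]
gripper_width: 0.464
grasp_force: 36.2
```

```bash
python3 - <<'E'
from h import *
p=wrist(); cv2.imwrite('pics/w3.png',p['color'][...,::-1])
go(0.407,0.3417,.054,99.1)
im=p['color']; H,S,V=cv2.split(cv2.cvtColor(im,cv2.COLOR_RGB2HSV))
E
```

```text
shift [0.007 0.014 0.42 ] turn -0.0011 yaw now 98.7 TCP [0.4089 0.3394 0.1379]
```

View pics/w3.png

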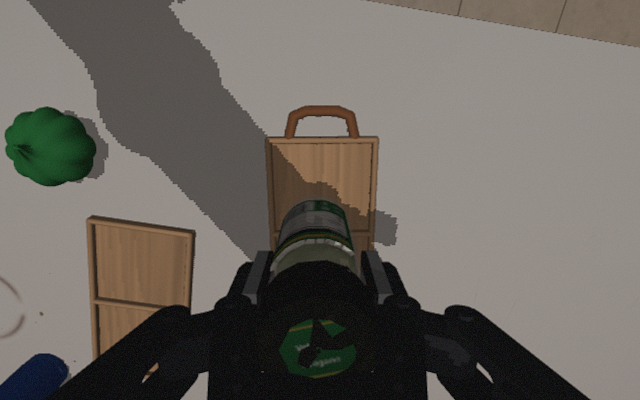

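The wrist view shows the jar held upright over the grip compartment. The rim corners are at (267,138) and (378,137), and the divider is near y=234.

```bash
python3 - <<'E'
from h import *
p=wrist()
w=px2w(p,[(266,137),(379,136),(270,234),(376,234)],.01)[:,:2]; print(w.round(4), w.mean(0), np.degrees(np.arctan2(*(w[0]-w[1])[::-1])))
go(0.407,0.3417,.054,99.1)
E
```

```text
[[0.373  0.2924]
 [0.3588 0.38  ]
 [0.4549 0.3046]
 [0.441  0.3947]] [0.40691021 0.34289507] -80.75261616645732
shift [0.011 0.01  0.425] turn -0.001 yaw now 98.7 TCP [0.4095 0.3402 0.1391]
```

Request:
apply_moves(
  deltas=[
    [1,[0.011,0.01,0.12],0],
    [1,[0.011,0.01,0.24],0],
    [1,[0.011,0.01,0.34],0],
    [1,[0.011,0.01,0.38],0],
    [1,[0.011,0.01,0.4],0],
    [1,[0.011,0.01,0.4],0],
  ],
)

```text
t: 8.2
eef_pos: [0.407, 0.343, 0.0599]
tool_rot: [0.0, -0.077, 0.997, 0.0]
contact_force: [-0.9, 0.1, -1.9]
gripper_width: 0.462
grasp_force: 36.2
```

Request:
apply_moves(
  deltas=[
    [1,[0,0,0.01],0],
    [1,[0,0,0.02],0],
    [1,[0,0,0.025],0],
    [1,[0,0,0.025],0],
  ],
)

```text
t: 8.6
eef_pos: [0.4064, 0.3428, 0.0544]
tool_rot: [0.0, -0.078, 0.997, 0.0]
contact_force: [-0.3, 0.3, -1.8]
gripper_width: 0.464
grasp_force: 36.2
```

Request:
apply_moves(
  deltas=[
    [1,[0,0,0.005],0],
    [1,[0,0,0.01],0],
    [1,[0,0,0.01],0],
  ],
)

```text
t: 8.9
eef_pos: [0.4068, 0.3428, 0.054]
tool_rot: [0.0, -0.077, 0.997, 0.0]
contact_force: [-3.1, -4.4, 17.7]
gripper_width: 0.465
grasp_force: 37.6
```

Request:
apply_moves(
  deltas=[
    [0.4,[0,0,-0.005],0],
    [0.4,[0,0,-0.005],0],
    [0.2,[0,0,-0.005],0],
    [0,[0,0,-0.01],0],
    [0,[0,0,-0.01],0],
    [0,[0,0,-0.2],0],
    [0,[0,0,-0.4],0],
    [0,[0,0,-0.6],0],
    [0,[0,0,-0.7],0],
    [0,[0,0,-0.7],0],
  ],
)

```text
t: 9.9
eef_pos: [0.4079, 0.3442, 0.1956]
tool_rot: [0.002, -0.077, 0.997, 0.002]
contact_force: [-0.4, 0.8, 0.0]
gripper_width: 1.001
grasp_force: 0.0
```

```bash
python3 - <<'E'
from h import *
p=wrist(); cv2.imwrite('pics/w4.png',p['color'][...,::-1])
go(0.557,0.022,.20,99.1)
E
```

```text
shift [-0.493 -1.703 -0.034] turn -0.0006 yaw now 98.9 TCP [0.4069 0.3434 0.1936]
```

View pics/w4.png

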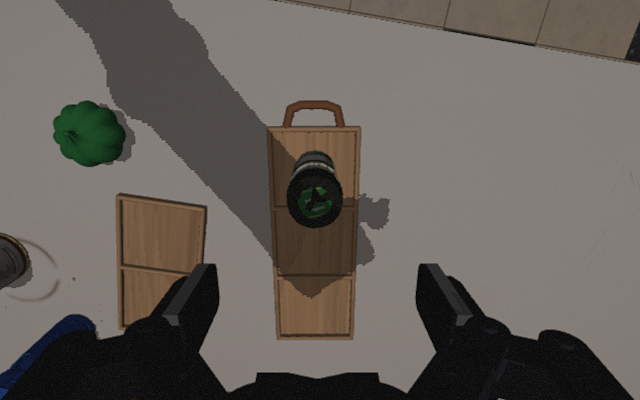

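The jar stands centred at (315,190) in the grip compartment. The tin is next.

Request:
apply_moves(
  deltas=[
    [0,[-0.07,-0.24,0],0],
    [0,[-0.14,-0.48,0],0],
    [0,[-0.21,-0.72,0],0],
    [0,[-0.28,-0.96,0],0],
    [0,[-0.29,-1.0,0],0],
  ],
)

```text
t: 10.45
eef_pos: [0.4959, 0.147, 0.191]
tool_rot: [-0.001, -0.073, 0.997, -0.002]
contact_force: [0.2, -0.5, -0.5]
gripper_width: 1.004
grasp_force: 0.0
```

Request:
apply_moves(
  deltas=[
    [0,[-0.06,-0.24,0],0],
    [0,[-0.12,-0.48,0],0],
    [0,[-0.2,-0.7,0],0],
    [0,[-0.2,-0.7,0],0],
  ],
)

```text
t: 10.85
eef_pos: [0.557, 0.0149, 0.1913]
tool_rot: [-0.0, -0.073, 0.997, -0.002]
contact_force: [0.9, -0.5, 0.2]
gripper_width: 0.998
grasp_force: 0.0
```

```bash
python3 - <<'E'
from h import *
p=wrist(); cv2.imwrite('pics/w5.png',p['color'][...,::-1])
print([(d['point'],d['confidence']) for d in bot.look_for(p,'tin')])
go(0.557,0.022,.03)
E
```

```text
[([0.5507, 0.0174, 0.0684], 0.81)]
shift [-0.012  0.002  0.804] turn 0 yaw now 98.8 TCP [0.5551 0.0213 0.1908]
```

View pics/w5.png

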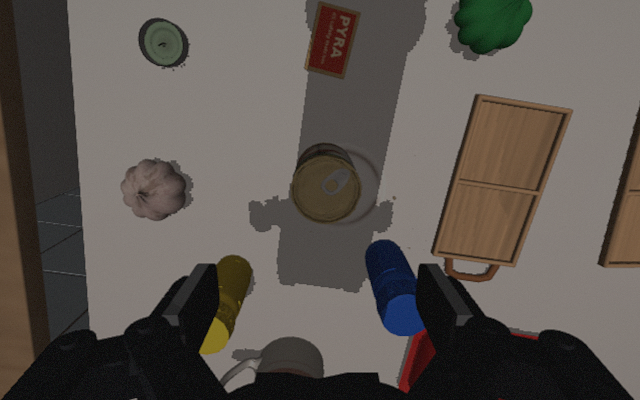

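The tin lid is at (327,187), the tea light at (163,43), the matchbox at (333,40) and the garlic at (154,190).

```bash
python3 - <<'E'
from h import *
p=wrist()
for n,u,z in [('tin',(327,187),.072),('tea',(163,43),.015),('mb',(334,39),.014),('gar',(155,190),.025)]: print(n,px2w(p,u,z).round(4))
x,y,_=px2w(p,(327,187),.072)[0]; go(x,y,.03)
E
```

```text
tin [[0.5496 0.0279 0.072 ]]
tea [[ 0.4606 -0.1271  0.015 ]]
mb [[0.4351 0.0168 0.014 ]]
gar [[ 0.5901 -0.1281  0.025 ]]
shift [0.019 0.028 0.805] turn 0 yaw now 98.9 TCP [0.5548 0.0228 0.1909]
```

Request:
apply_moves(
  deltas=[
    [0,[0.009,0.003,0.2],0],
    [0,[0.009,0.003,0.4],0],
    [0,[0.009,0.003,0.6],0],
    [0,[0.009,0.003,0.75],0],
    [0,[0.009,0.003,0.8],0],
    [0,[0.009,0.003,0.8],0],
    [1,[0.009,0.003,0.8],0],
    [1,[0.009,0.003,0.8],0],
    [1,[0.009,0.003,0.8],0],
    [1,[0.009,0.003,0.8],0],
    [1,[0.009,0.003,0.8],0],
    [1,[0.009,0.003,0.8],0],
  ],
)

```text
t: 12.2
eef_pos: [0.5553, 0.0226, 0.0342]
tool_rot: [0.002, -0.078, 0.997, 0.0]
contact_force: [0.3, -0.0, 6.8]
gripper_width: 0.662
grasp_force: 37.5
```

```bash
python3 - <<'E'
from h import *
go(0.486,0.3544,.16,99.1)
p=wrist(); cv2.imwrite('pics/w6.png',p['color'][...,::-1])
E
```

```text
shift [ 0.084  1.693 -0.629] turn -0.0006 yaw now 98.9 TCP [0.5553 0.0226 0.0342]
```

View pics/w6.png

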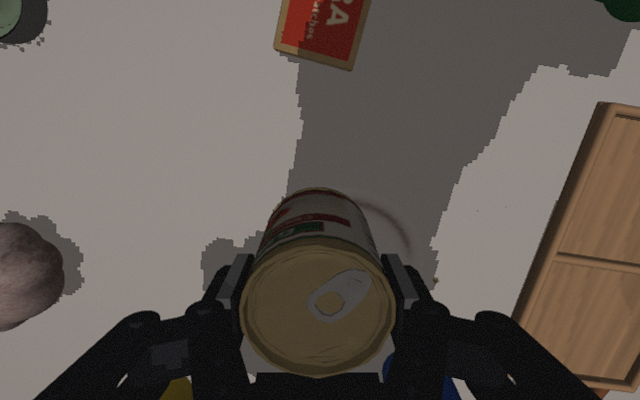

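The tin is gripped, with the lid centred at (318,306).

```bash
python3 - <<'E'
from h import *
p=wrist(); T=tool()
for u in [(318,306),(318,237),(318,375)]: print(T[:3,:3].T@(px2w(p,u,.072)[0]-T[:3,3]))
E
```

```text
[ 3.97845991e-03 -8.40262797e-05 -3.78302520e-02]
[ 0.03109287 -0.00011853 -0.03792238]
[-2.74432434e-02 -4.40379921e-05 -3.77234858e-02]
```

Request:
apply_moves(
  deltas=[
    [1,[0,0,-0.1],0],
    [1,[0,0,-0.3],0],
    [1,[0,0,-0.5],0],
    [1,[0,0,-0.7],0],
    [1,[0,0.2,-0.75],0],
    [1,[0,0.4,-0.75],0],
    [1,[0,0.6,-0.75],0],
    [1,[0,0.8,-0.75],0],
    [1,[0,0.95,-0.75],0],
    [1,[0,0.95,-0.75],0],
  ],
)

```text
t: 13.3
eef_pos: [0.5228, 0.2161, 0.1828]
tool_rot: [0.0, -0.081, 0.997, 0.002]
contact_force: [-0.1, -0.5, -2.4]
gripper_width: 0.657
grasp_force: 38.4
```

```bash
python3 - <<'E'
from h import *
go(0.486,0.3544,.16,99.1)
E
```

```text
shift [0.069 0.712 0.116] turn 0.0007 yaw now 99.3 TCP [0.5228 0.2161 0.1828]
```

Request:
apply_moves(
  deltas=[
    [1,[0.055,0.2,0],0],
    [1,[0.055,0.4,0],0],
    [1,[0.055,0.6,0],0],
    [1,[0.055,0.71,0.1],0],
    [1,[0.055,0.71,0.25],0],
    [1,[0.055,0.71,0.4],0],
    [1,[0.055,0.71,0.55],0],
    [1,[0.055,0.71,0.65],0],
    [1,[0.055,0.71,0.65],0],
  ],
)

```text
t: 14.2
eef_pos: [0.49, 0.3465, 0.0499]
tool_rot: [-0.002, -0.077, 0.997, -0.002]
contact_force: [-0.2, -0.0, -2.0]
gripper_width: 0.665
grasp_force: 38.4
```

```bash
python3 - <<'E'
from h import *
go(0.486,0.3544,.038,99.1)
E
```

```text
shift [0.014 0.042 0.06 ] turn -0.0007 yaw now 98.9 TCP [0.49   0.3465 0.0499]
```

Request:
apply_moves(
  deltas=[
    [1,[0,0,0],0],
    [1,[0,0,0],0],
  ],
)

```text
t: 14.4
eef_pos: [0.4928, 0.3491, 0.054]
tool_rot: [0.001, -0.077, 0.997, 0.001]
contact_force: [0.7, -0.0, -1.7]
gripper_width: 0.665
grasp_force: 38.4
```

```bash
python3 - <<'E'
from h import *
go(0.486,0.3544,.038,99.1)
E
```

```text
shift [0.03  0.031 0.08 ] turn -0.0006 yaw now 98.9 TCP [0.4928 0.3491 0.054 ]
```

Request:
apply_moves(
  deltas=[
    [1,[0.015,0.03,0.03],0],
    [1,[0.015,0.03,0.05],0],
    [1,[0.015,0.03,0.065],0],
    [1,[0.015,0.03,0.065],0],
    [1,[0.015,0.03,0.065],0],
  ],
)

```text
t: 14.9
eef_pos: [0.4878, 0.3539, 0.0392]
tool_rot: [-0.0, -0.077, 0.997, -0.0]
contact_force: [-0.3, -0.3, -1.6]
gripper_width: 0.664
grasp_force: 38.4
```

```bash
python3 - <<'E'
from h import *
go(0.486,0.3544,.038,99.1)
E
```

```text
shift [0.009 0.004 0.006] turn -0.0006 yaw now 98.9 TCP [0.4878 0.3539 0.0392]
```

Position is good. I'll lower in small steps to contact.

Request:
apply_moves(
  deltas=[
    [1,[0,0,0.006],0],
    [1,[0,0,0.012],0],
    [1,[0,0,0.012],0],
  ],
)

```text
t: 15.2
eef_pos: [0.488, 0.3541, 0.0382]
tool_rot: [0.0, -0.077, 0.997, 0.0]
contact_force: [-3.4, -3.0, 9.8]
gripper_width: 0.661
grasp_force: 39.7
```

Request:
apply_moves(
  deltas=[
    [0.25,[0,0,-0.003],0],
    [0.25,[0,0,-0.003],0],
    [0,[0,0,-0.005],0],
    [0,[0,0,-0.005],0],
    [0,[0,0,-0.2],0],
    [0,[0,0,-0.4],0],
    [0,[0,0,-0.6],0],
    [0,[0,0,-0.75],0],
    [0,[0,0,-0.75],0],
  ],
)

```text
t: 16.1
eef_pos: [0.4902, 0.3558, 0.1918]
tool_rot: [0.003, -0.077, 0.997, 0.003]
contact_force: [-0.3, 0.1, 0.2]
gripper_width: 1.001
grasp_force: 0.0
```

```bash
python3 - <<'E'
from h import *
p=wrist(); cv2.imwrite('pics/w7.png',p['color'][...,::-1])
go(0.590,-0.133,.18,99.1)
E
```

```text
shift [-0.122 -2.489  0.04 ] turn -0.0006 yaw now 98.9 TCP [0.489  0.355  0.1893]
```

View pics/w7.png

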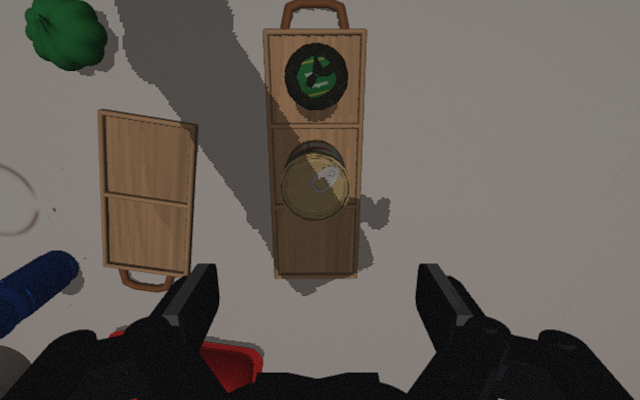

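The jar (316,76) and tin (315,185) both stand in their compartments. On to the garlic.

Request:
apply_moves(
  deltas=[
    [0,[-0.012,-0.24,0],0],
    [0,[-0.024,-0.48,0],0],
    [0,[-0.036,-0.72,0],0],
    [0,[-0.05,-0.96,0],0],
    [0,[-0.05,-1.0,0],0],
  ],
)

```text
t: 16.65
eef_pos: [0.5289, 0.1503, 0.1857]
tool_rot: [-0.001, -0.073, 0.997, -0.002]
contact_force: [-0.2, 0.0, -0.4]
gripper_width: 1.0
grasp_force: 0.0
```

Request:
apply_moves(
  deltas=[
    [0,[-0.012,-0.24,0],0],
    [0,[-0.024,-0.48,0],0],
    [0,[-0.036,-0.72,0],0],
    [0,[-0.05,-0.96,0],0],
    [0,[-0.05,-1.0,0],0],
    [0,[-0.05,-1.0,0],0],
    [0,[-0.05,-1.0,0],0],
  ],
)

```text
t: 17.35
eef_pos: [0.5688, -0.0361, 0.1859]
tool_rot: [-0.001, -0.078, 0.997, 0.0]
contact_force: [0.6, 0.3, 0.6]
gripper_width: 1.004
grasp_force: 0.0
```

```bash
python3 - <<'E'
from h import *
p=wrist(); cv2.imwrite('pics/w8.png',p['color'][...,::-1])
for t in ['garlic','matchbox','tealight']:
    print(t,[(d['point'].round(4) if hasattr(d['point'],'round') else d['point'],d['confidence']) for d in bot.look_for(p,t)])
im=p['color']; H,S,V=cv2.split(cv2.cvtColor(im,cv2.COLOR_RGB2HSV))
np.set_printoptions(suppress=True)
blob(p,(S>130)&((H<10)|(H>170)),.014,2)
go(0.590,-0.133,.18,99.1)
E
```

```text
garlic [([0.5859, -0.1341, 0.0391], 0.63), ([0.4104, 0.1246, 0.0359], 0.56)]
matchbox [([0.4439, 0.0099, 0.0139], 0.61)]
tealight [([0.4651, -0.1368, 0.0106], 0.97)]
c [438.9   9.1] size [30.4 48.3] long axis az 174.1 px (370, 0, 52, 70)
c [ 790.2 -115. ] size [42.5 71.2] long axis az 163.9 px (198, 324, 41, 57)
shift [-0.026 -0.496  0.033] turn -0.0001 yaw now 99.1 TCP [ 0.5692 -0.0359  0.1866]
```

View pics/w8.png

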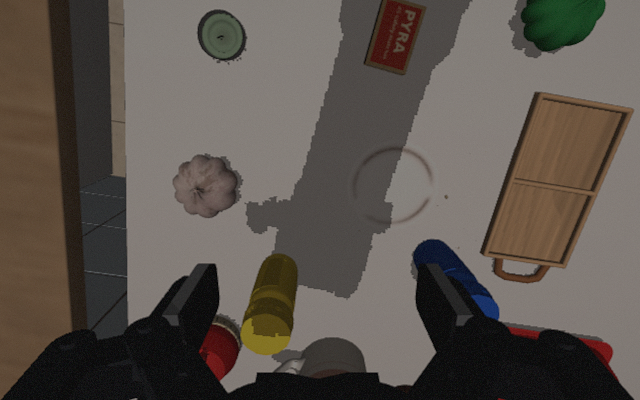

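The garlic is at (206,186), and the ring turns out to be only a table stain. The short tray's corners are (538,93), (632,108), (562,268) and (484,252).

```bash
python3 - <<'E'
from h import *
p=wrist()
print('gar',px2w(p,(206,186),.025).round(4),'tea',px2w(p,(221,35),.015).round(4))
w=px2w(p,[(538,93),(632,108),(562,268),(484,252)],.01)[:,:2]; print(w.round(4),w.mean(0)); a=w[2]-w[1]; print(np.degrees(np.arctan2(a[1],a[0])), np.linalg.norm(a))
x,y,_=px2w(p,(206,186),.025)[0]; go(x,y,.18,99.1)
E
```

```text
gar [[ 0.5924 -0.1366  0.025 ]] tea [[ 0.4623 -0.1348  0.015 ]]
[[0.4643 0.1464]
 [0.4632 0.2348]
 [0.6279 0.2334]
 [0.623  0.1469]] [0.54459398 0.19036015]
-0.5013983171902653 0.1647255371404734
shift [-0.036 -0.513  0.034] turn -0.0002 yaw now 99.0 TCP [ 0.5693 -0.0363  0.1868]
```

Request:
apply_moves(
  deltas=[
    [0,[-0.031,-0.25,0],0],
    [0,[-0.031,-0.505,0],0],
    [0,[-0.031,-0.505,0.2],0],
    [0,[-0.031,-0.505,0.4],0],
    [0,[-0.031,-0.505,0.6],0],
    [0,[-0.031,-0.505,0.7],0],
    [0,[-0.031,-0.505,0.7],0],
    [0,[-0.031,-0.505,0.7],0],
  ],
)

```text
t: 18.4
eef_pos: [0.5915, -0.1364, 0.0474]
tool_rot: [0.0, -0.078, 0.997, 0.0]
contact_force: [-0.3, -0.5, 0.4]
gripper_width: 1.001
grasp_force: 0.0
```

```bash
python3 - <<'E'
from h import *
go(.591,-.135,.002,99.1)
E
```

```text
shift [0.001 0.007 0.227] turn -0.0005 yaw now 98.9 TCP [ 0.5915 -0.1364  0.0474]
```

Request:
apply_moves(
  deltas=[
    [0,[0,0.005,0.12],0],
    [0,[0,0.005,0.2],0],
    [0,[0,0.005,0.225],0],
    [0,[0,0.005,0.225],0],
    [0.9,[0,0.005,0.225],0],
    [0.9,[0,0.005,0.225],0],
    [0.9,[0,0.005,0.225],0],
    [0.9,[0,0.005,0.225],0],
    [0.9,[0,0.005,0.225],0],
    [0.9,[0,0.005,0.225],0],
  ],
  squeeze=30,
)

```text
t: 19.4
eef_pos: [0.5917, -0.1362, 0.0032]
tool_rot: [0.001, -0.077, 0.997, -0.0]
contact_force: [-0.5, 0.2, 5.4]
gripper_width: 0.648
grasp_force: 31.0
```

Request:
apply_moves(
  deltas=[
    [0.9,[0,0,-0.05],0],
    [0.9,[0,0,-0.2],0],
    [0.9,[0,0,-0.4],0],
    [0.9,[0,0,-0.6],0],
    [0.9,[0,0,-0.8],0],
    [0.9,[0,0,-0.8],0],
    [0.9,[0,0,-0.8],0],
  ],
)

```text
t: 20.1
eef_pos: [0.5916, -0.1359, 0.1636]
tool_rot: [0.002, -0.078, 0.997, -0.0]
contact_force: [0.8, -0.0, -2.1]
gripper_width: 0.651
grasp_force: 32.0
```

```bash
python3 - <<'E'
from h import *
p=wrist(); cv2.imwrite('pics/w9.png',p['color'][...,::-1])
go(.565,.367,.16,99.1)
E
```

```text
shift [-0.262  2.503  0.012] turn -0.0006 yaw now 98.9 TCP [ 0.5906 -0.1356  0.1621]
```

View pics/w9.png

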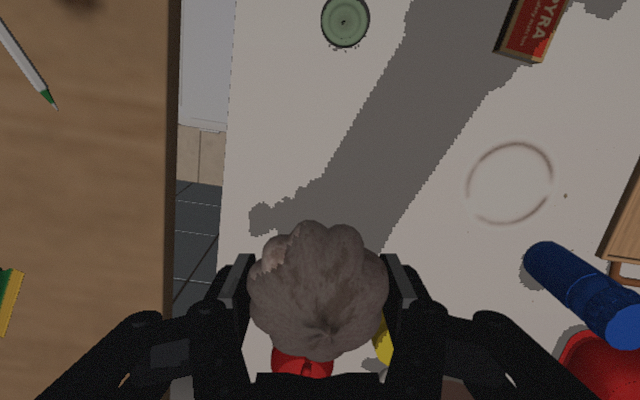

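```bash
python3 - <<'E'
from h import *
p=wrist(); T=tool()
for u,dz in [((318,290),.024),((325,330),.056)]: print(T[:3,:3].T@(px2w(p,u,T[2,3]+dz)[0]-T[:3,3]))
E
```

```text
[ 0.00072352 -0.00014098 -0.02399913]
[ 0.00714274  0.00196034 -0.05598913]
```

Request:
apply_moves(
  deltas=[
    [0.9,[-0.02,0.2,0],0],
    [0.9,[-0.04,0.4,0],0],
    [0.9,[-0.06,0.6,0],0],
    [0.9,[-0.08,0.8,0],0],
    [0.9,[-0.1,1.0,0],0],
    [0.9,[-0.1,1.0,0],0],
  ],
)

```text
t: 20.8
eef_pos: [0.5781, 0.0727, 0.16]
tool_rot: [-0.002, -0.082, 0.997, 0.002]
contact_force: [0.7, 0.1, -0.3]
gripper_width: 0.652
grasp_force: 32.1
```

Request:
apply_moves(
  deltas=[
    [0.9,[-0.02,0.2,0],0],
    [0.9,[-0.04,0.4,0],0],
    [0.9,[-0.06,0.6,0],0],
    [0.9,[-0.08,0.8,0],0],
    [0.9,[-0.1,1.0,0],0],
    [0.9,[-0.1,1.0,0],0],
    [0.9,[-0.1,1.0,0],0],
  ],
)

```text
t: 21.5
eef_pos: [0.5676, 0.2659, 0.1603]
tool_rot: [-0.001, -0.079, 0.997, -0.001]
contact_force: [0.5, -1.1, 0.2]
gripper_width: 0.649
grasp_force: 32.1
```

```bash
python3 - <<'E'
from h import *
go(.565,.367,.03,99.1)
E
```

```text
shift [-0.068  0.502  0.651] turn -0.0002 yaw now 99.0 TCP [0.5676 0.2659 0.1603]
```

Request:
apply_moves(
  deltas=[
    [0.9,[-0.035,0.2,0],0],
    [0.9,[-0.072,0.4,0],0],
    [0.9,[-0.072,0.5,0.1],0],
    [0.9,[-0.072,0.5,0.25],0],
    [0.9,[-0.072,0.5,0.4],0],
    [0.9,[-0.072,0.5,0.55],0],
    [0.9,[-0.072,0.5,0.65],0],
    [0.9,[-0.072,0.5,0.65],0],
    [0.9,[-0.072,0.5,0.65],0],
    [0.9,[-0.072,0.5,0.65],0],
  ],
)

```text
t: 22.5
eef_pos: [0.5687, 0.3661, 0.0333]
tool_rot: [0.001, -0.077, 0.997, 0.0]
contact_force: [1.8, 0.7, -0.1]
gripper_width: 0.654
grasp_force: 32.1
```

```bash
python3 - <<'E'
from h import *
go(.565,.367,.0072,99.1)
E
```

```text
shift [0.018 0.007 0.131] turn -0.0008 yaw now 98.8 TCP [0.5687 0.3661 0.0333]
```

Request:
apply_moves(
  deltas=[
    [0.9,[0.01,0.006,0.05],0],
    [0.9,[0.01,0.006,0.1],0],
    [0.9,[0.01,0.006,0.115],0],
    [0.9,[0.01,0.006,0.115],0],
    [0.9,[0.01,0.006,0.115],0],
  ],
)

```text
t: 23.0
eef_pos: [0.5653, 0.3674, 0.0088]
tool_rot: [-0.0, -0.078, 0.997, -0.0]
contact_force: [-0.1, -0.0, -0.5]
gripper_width: 0.651
grasp_force: 32.1
```

Request:
apply_moves(
  deltas=[
    [0.9,[0,0,0.006],0],
    [0.9,[0,0,0.01],0],
    [0.9,[0,0,0.01],0],
  ],
)

```text
t: 23.3
eef_pos: [0.5655, 0.3675, 0.0073]
tool_rot: [0.0, -0.077, 0.997, 0.0]
contact_force: [-0.3, -1.0, 1.2]
gripper_width: 0.65
grasp_force: 32.3
```

Request:
apply_moves(
  deltas=[
    [0.3,[0,0,0.002],0],
    [0.25,[0,0,0.002],0],
    [0.1,[0,0,0],0],
    [0,[0,0,0],0],
    [0,[0,0,0],0],
    [0,[0,0,-0.2],0],
    [0,[0,0,-0.4],0],
    [0,[0,0,-0.6],0],
    [0,[0,0,-0.8],0],
    [0,[0,0,-0.9],0],
    [0,[0,0,-0.9],0],
  ],
)

```text
t: 24.4
eef_pos: [0.5672, 0.3685, 0.1911]
tool_rot: [0.003, -0.077, 0.997, 0.002]
contact_force: [-0.0, 0.3, -0.5]
gripper_width: 1.0
grasp_force: 0.0
```

```bash
python3 - <<'E'
from h import *
p=bot.read_camera('top'); s=bot.read_camera('scene')['color']
a=cv2.resize(p['color'][160:300,180:320],(400,400)); b=cv2.resize(s[60:240,180:380],(400,400))
cv2.imwrite('pics/c2.png',np.hstack([a,b])[...,::-1])
go(.4395,.0095,.18,84)
E
```

```text
shift [ 0.897 -1.671  0.034] turn 0.0414 yaw now 98.9 TCP [0.5651 0.3674 0.1869]
```

View pics/c2.png

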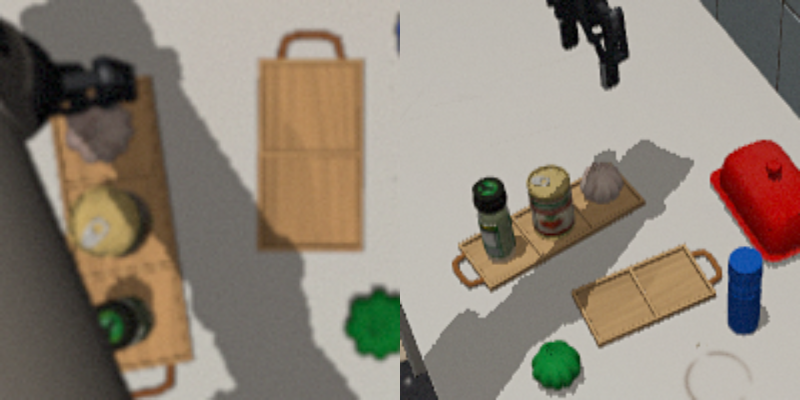

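The jar, tin and garlic all stand upright in their compartments. The matchbox is next.

Request:
apply_moves(
  deltas=[
    [0,[0.11,-0.2,0],0],
    [0,[0.22,-0.4,0],0],
    [0,[0.33,-0.6,0],0],
    [0,[0.44,-0.8,0],0],
    [0,[0.54,-1.0,0],0],
    [0,[0.54,-1.0,0],0],
  ],
)

```text
t: 25.1
eef_pos: [0.4865, 0.146, 0.1852]
tool_rot: [-0.003, -0.073, 0.997, -0.002]
contact_force: [0.3, 1.0, -0.2]
gripper_width: 0.998
grasp_force: 0.0
```

Request:
apply_moves(
  deltas=[
    [0,[0.11,-0.2,0],0.02],
    [0,[0.2,-0.4,0],0.041],
    [0,[0.3,-0.6,0],0.041],
    [0,[0.34,-0.65,0],0.041],
    [0,[0.34,-0.65,0.2],0.041],
    [0,[0.34,-0.65,0.2],0.041],
    [0,[0.34,-0.65,0.2],0.041],
    [0,[0.34,-0.65,0.2],0.041],
  ],
)

```text
t: 25.9
eef_pos: [0.443, 0.0149, 0.1476]
tool_rot: [0.0, 0.051, 0.999, -0.0]
contact_force: [0.3, 0.8, 0.0]
gripper_width: 0.999
grasp_force: 0.0
```

```bash
python3 - <<'E'
from h import *
p=wrist()
for t in ['matchbox']:
    print(t,[(d['point'],d['confidence']) for d in bot.look_for(p,t)])
H,S,V=cv2.split(cv2.cvtColor(p['color'],cv2.COLOR_RGB2HSV))
blob(p,(S>110)&((H<22)|(H>170)),.014,2)
t=bot.read_camera('top'); print(t['color'][257,364])
go(.4395,.0095,.05,84)
E
```

```text
matchbox [([0.441, 0.0081, 0.0195], 0.59)]
c [538.3 187.3] size [ 90.3 158. ] long axis az 179.6 px (467, 182, 112, 157)
c [439.5   8.6] size [35.3 52.8] long axis az 174.2 px (288, 152, 44, 62)
[60 54 53]
shift [ 0.016 -0.028  0.489] turn 0.0005 yaw now 84.2 TCP [0.4431 0.0147 0.1478]
```

Request:
apply_moves(
  deltas=[
    [0,[0.018,-0.03,0.2],0],
    [0,[0.018,-0.03,0.4],0],
    [0,[0.018,-0.03,0.6],0],
    [0.3,[0.018,-0.03,0.65],0],
    [0.3,[0.018,-0.03,0.65],0],
    [0.3,[0.018,-0.03,0.65],0],
  ],
)

```text
t: 26.65
eef_pos: [0.4393, 0.0087, 0.0182]
tool_rot: [0.001, 0.051, 0.999, 0.0]
contact_force: [0.0, -0.2, 0.0]
gripper_width: 0.7
grasp_force: 0.0
```

```bash
python3 - <<'E'
from h import *
go(.4395,.0086,.002,84.2)
E
```

```text
shift [-0.001 -0.     0.081] turn -0.0002 yaw now 84.1 TCP [0.4393 0.0087 0.0182]
```

Request:
apply_moves(
  deltas=[
    [0.3,[0,0,0.04],0],
    [0.3,[0,0,0.08],0],
    [0.3,[0,0,0.08],0],
    [0.3,[0,0,0.08],0],
    [0.85,[0,0,0.08],0],
    [0.85,[0,0,0.08],0],
    [0.85,[0,0,0.08],0],
    [0.85,[0,0,0.08],0],
    [0.85,[0,0,0.08],0],
  ],
  squeeze=25,
)

```text
t: 27.55
eef_pos: [0.4383, 0.0086, 0.0012]
tool_rot: [0.0, 0.051, 0.999, 0.0]
contact_force: [-0.2, 1.1, 6.3]
gripper_width: 0.429
grasp_force: 25.4
```

Request:
apply_moves(
  deltas=[
    [0.85,[0,0,-0.04],0],
    [0.85,[0,0,-0.15],0],
    [0.85,[0,0,-0.3],0],
    [0.85,[0,0,-0.4],0],
    [0.85,[0,0,-0.5],0],
    [0.85,[0,0,-0.5],0],
    [0.85,[0,0,-0.5],0],
  ],
)

```text
t: 28.25
eef_pos: [0.4382, 0.0088, 0.1012]
tool_rot: [0.0, 0.051, 0.999, 0.0]
contact_force: [-0.3, 1.4, 0.1]
gripper_width: 0.432
grasp_force: 25.3
```

```bash
python3 - <<'E'
from h import *
p=wrist(); T=tool()
print([(T[:3,:3].T@(np.array(d['point'])-T[:3,3]),d['confidence']) for d in bot.look_for(p,'matchbox')])
cv2.imwrite('pics/w10.png',p['color'][...,::-1])
go(.5845,.192,.12,90)
E
```

```text
[(array([ 0.00149199, -0.00085773, -0.01727982]), 0.82)]
shift [-0.637  0.987 -0.1  ] turn -0.0163 yaw now 84.1 TCP [0.4375 0.0086 0.1003]
```

Request:
apply_moves(
  deltas=[
    [0.85,[-0.12,0.19,-0.1],-0.005],
    [0.85,[-0.24,0.37,-0.1],-0.01],
    [0.85,[-0.36,0.56,-0.1],-0.016],
    [0.85,[-0.48,0.75,-0.1],-0.016],
    [0.85,[-0.6,0.93,-0.1],-0.016],
    [0.85,[-0.637,0.987,-0.1],-0.016],
    [0.85,[-0.637,0.987,0.1],-0.016],
    [0.85,[-0.637,0.987,0.25],-0.016],
    [0.85,[-0.637,0.987,0.25],-0.016],
    [0.85,[-0.637,0.987,0.25],-0.016],
  ],
)

```text
t: 29.35
eef_pos: [0.5845, 0.1909, 0.0503]
tool_rot: [-0.001, 0.001, 1.0, -0.001]
contact_force: [0.4, -1.0, 0.6]
gripper_width: 0.431
grasp_force: 25.4
```

```bash
python3 - <<'E'
from h import *
go(.5845,.192,.0052,90)
E
```

```text
shift [-0.001  0.006  0.225] turn -0.0004 yaw now 89.8 TCP [0.5845 0.1909 0.0503]
```

Request:
apply_moves(
  deltas=[
    [0.85,[-0.004,0.006,0.08],0],
    [0.85,[-0.004,0.006,0.16],0],
    [0.85,[-0.004,0.006,0.2],0],
    [0.85,[-0.004,0.006,0.215],0],
    [0.85,[-0.004,0.006,0.215],0],
    [0.85,[-0.004,0.006,0.215],0],
  ],
)

```text
t: 29.95
eef_pos: [0.5862, 0.1931, 0.0082]
tool_rot: [0.0, 0.001, 1.0, 0.0]
contact_force: [0.0, 0.3, 0.6]
gripper_width: 0.43
grasp_force: 25.4
```

Request:
apply_moves(
  deltas=[
    [0.85,[0.005,-0.003,0.006],0],
    [0.85,[0.005,-0.003,0.012],0],
    [0.85,[0.005,-0.003,0.015],0],
    [0.85,[0.005,-0.003,0.015],0],
  ],
)

```text
t: 30.35
eef_pos: [0.5849, 0.1926, 0.0053]
tool_rot: [0.0, 0.001, 1.0, 0.0]
contact_force: [-1.4, 0.4, 4.1]
gripper_width: 0.431
grasp_force: 25.8
```

Request:
apply_moves(
  deltas=[
    [0.5,[0,0,0],0],
    [0.48,[0,0,0],0],
    [0.48,[0,0,0],0],
    [0.48,[0,0,-0.05],0],
    [0.48,[0,0,-0.15],0],
    [0.3,[0,0,-0.35],0],
    [0,[0,0,-0.55],0],
    [0,[0,0,-0.7],0],
    [0,[0,0,-0.7],0],
    [0,[0,0,-0.7],0],
  ],
)

```text
t: 31.35
eef_pos: [0.5853, 0.1928, 0.1461]
tool_rot: [0.001, 0.001, 1.0, 0.001]
contact_force: [0.5, -0.3, -0.6]
gripper_width: 0.999
grasp_force: 0.0
```

```bash
python3 - <<'E'
from h import *
p=wrist()
print([(d['point'],d['confidence']) for d in bot.look_for(p,'matchbox')])
go(.463,-.1353,.15,90)
E
```

```text
[([0.5869, 0.1908, 0.0186], 0.74)]
shift [ 0.603 -1.64  -0.028] turn -0.0003 yaw now 89.9 TCP [0.5841 0.1924 0.1442]
```

Request:
apply_moves(
  deltas=[
    [0,[0.12,-0.2,-0.02],0],
    [0,[0.24,-0.4,-0.02],0],
    [0,[0.36,-0.6,-0.02],0],
    [0,[0.48,-0.8,-0.02],0],
    [0,[0.6,-1.0,-0.02],0],
    [0,[0.6,-1.0,-0.02],0],
  ],
)

```text
t: 32.05
eef_pos: [0.4596, -0.0129, 0.1476]
tool_rot: [-0.003, 0.005, 1.0, -0.001]
contact_force: [-0.5, 0.4, -0.4]
gripper_width: 0.999
grasp_force: 0.0
```

Request:
apply_moves(
  deltas=[
    [0,[0,-0.2,0],0],
    [0,[0,-0.4,0],0],
    [0,[0,-0.6,0],0],
    [0,[0,-0.62,0],0],
    [0,[0,-0.62,0],0],
    [0,[0,-0.62,0],0],
  ],
)

```text
t: 32.65
eef_pos: [0.4641, -0.1299, 0.1482]
tool_rot: [-0.001, 0.0, 1.0, 0.0]
contact_force: [-0.0, 1.4, 0.2]
gripper_width: 1.001
grasp_force: 0.0
```

```bash
python3 - <<'E'
from h import *
p=wrist()
print([(d['point'],d['confidence']) for d in bot.look_for(p,'tealight')])
H,S,V=cv2.split(cv2.cvtColor(p['color'],cv2.COLOR_RGB2HSV))
blob(p,(S>35)&(H>35)&(H<75)&(V>60),.015,2)
go(.463,-.1353,.02,90)
E
```

```text
[([0.4647, -0.1318, 0.0106], 0.96)]
c [ 348.3 -128.2] size [55.5 46.1] long axis az 90.0 px (282, 0, 77, 70)
c [ 457.3 -137.9] size [26.1 33.7] long axis az 134.6 px (290, 163, 40, 38)
shift [ 0.006 -0.029  0.642] turn 0.0001 yaw now 90.0 TCP [ 0.4643 -0.1295  0.1485]
```

Request:
apply_moves(
  deltas=[
    [0,[0.006,-0.029,0.2],0],
    [0,[0.006,-0.029,0.4],0],
    [0,[0.006,-0.029,0.6],0],
    [0.25,[0.006,-0.029,0.65],0],
    [0.25,[0.006,-0.029,0.65],0],
    [0.25,[0.006,-0.029,0.65],0],
  ],
)

```text
t: 33.35
eef_pos: [0.464, -0.1369, 0.0201]
tool_rot: [0.001, 0.001, 1.0, -0.0]
contact_force: [-0.3, 0.1, 0.3]
gripper_width: 0.752
grasp_force: 0.0
```

```bash
python3 - <<'E'
from h import *
p=wrist(); cv2.imwrite('pics/w11.png',p['color'][...,::-1])
print([(d['point'],d['confidence']) for d in bot.look_for(p,'tealight')])
go(.463,-.1353,.002,90)
E
```

```text
[([0.4683, -0.1344, 0.0063], 0.67)]
shift [0.008 0.009 0.093] turn -0.0003 yaw now 89.9 TCP [ 0.4645 -0.1371  0.0206]
```

Request:
apply_moves(
  deltas=[
    [0.25,[0.004,0.008,0.05],0],
    [0.25,[0.004,0.008,0.09],0],
    [0.25,[0.004,0.008,0.09],0],
    [0.25,[0.004,0.008,0.09],0],
    [0.85,[0.004,0.008,0.09],0],
    [0.85,[0.004,0.008,0.09],0],
    [0.85,[0.004,0.008,0.09],0],
    [0.85,[0.004,0.008,0.09],0],
    [0.85,[0.004,0.008,0.09],0],
  ],
)

```text
t: 34.35
eef_pos: [0.4624, -0.1355, 0.0012]
tool_rot: [0.0, 0.001, 1.0, 0.0]
contact_force: [-1.1, 0.1, 5.3]
gripper_width: 0.424
grasp_force: 25.0
```

Request:
apply_moves(
  deltas=[
    [0.85,[0,0,-0.04],0],
    [0.85,[0,0,-0.15],0],
    [0.85,[0,0,-0.3],0],
    [0.85,[0,0,-0.45],0],
    [0.85,[0,0,-0.6],0],
    [0.85,[0,0,-0.6],0],
    [0.85,[0,0,-0.6],0],
  ],
)

```text
t: 35.05
eef_pos: [0.4626, -0.1352, 0.1215]
tool_rot: [0.001, 0.001, 1.0, 0.0]
contact_force: [-0.5, 0.1, -0.3]
gripper_width: 0.426
grasp_force: 25.2
```

```bash
python3 - <<'E'
from h import *
p=wrist(); T=tool(); cv2.imwrite('pics/w12.png',p['color'][...,::-1])
print([(T[:3,:3].T@(np.array(d['point'])-T[:3,3]),d['confidence']) for d in bot.look_for(p,'tealight')])
go(.5045,.192,.12,90)
E
```

```text
[(array([-0.0043483 ,  0.002703  , -0.00710732]), 0.98)]
shift [-2.120e-01  1.636e+00  1.000e-03] turn -0.0003 yaw now 89.9 TCP [ 0.4616 -0.1351  0.1202]
```

Request:
apply_moves(
  deltas=[
    [0.85,[0,0.2,0],0],
    [0.85,[0,0.4,0],0],
    [0.85,[-0.02,0.6,0],0],
    [0.85,[-0.06,0.8,0],0],
    [0.85,[-0.1,1.0,0],0],
    [0.85,[-0.1,1.0,0],0],
  ],
)

```text
t: 35.75
eef_pos: [0.4829, 0.0706, 0.1197]
tool_rot: [-0.001, -0.003, 1.0, 0.001]
contact_force: [0.3, -0.2, -1.1]
gripper_width: 0.427
grasp_force: 25.3
```

Request:
apply_moves(
  deltas=[
    [0.85,[-0.05,0.2,0],0],
    [0.85,[-0.1,0.4,0],0],
    [0.85,[-0.1,0.6,0],0],
    [0.85,[-0.1,0.636,0.1],0],
    [0.85,[-0.1,0.636,0.3],0],
    [0.85,[-0.1,0.636,0.4],0],
    [0.85,[-0.1,0.636,0.4],0],
    [0.85,[-0.1,0.636,0.4],0],
  ],
)

```text
t: 36.55
eef_pos: [0.5026, 0.1906, 0.0404]
tool_rot: [-0.001, 0.001, 1.0, -0.001]
contact_force: [0.5, 0.3, 0.1]
gripper_width: 0.422
grasp_force: 25.3
```

```bash
python3 - <<'E'
from h import *
p=wrist(); T=tool(); cv2.imwrite('pics/w13.png',p['color'][...,::-1])
print([(T[:3,:3].T@(np.array(d['point'])-T[:3,3]),d['confidence']) for d in bot.look_for(p,'tealight')])
go(.502,.192,.0052,90)
E
```

```text
[(array([-0.00174977, -0.00065615, -0.00651224]), 0.61), (array([0.0499412 , 0.13120716, 0.03894161]), 0.52)]
shift [0.009 0.003 0.183] turn -0.0004 yaw now 89.8 TCP [0.5037 0.1914 0.0418]
```

View pics/w13.png

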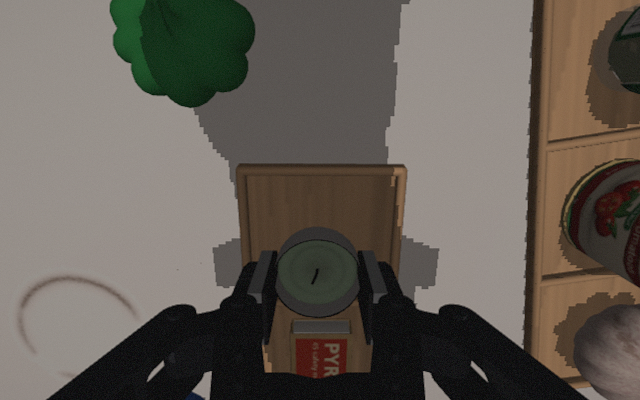

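The tea light is held level at (317,272) over the free compartment, and the matchbox lies flat behind it. I'll lower it.

Request:
apply_moves(
  deltas=[
    [0.85,[0.005,0.003,0.07],0],
    [0.85,[0.005,0.003,0.13],0],
    [0.85,[0.005,0.003,0.165],0],
    [0.85,[0.005,0.003,0.17],0],
    [0.85,[0.005,0.003,0.17],0],
    [0.85,[0.005,0.003,0.17],0],
  ],
)

```text
t: 37.25
eef_pos: [0.5021, 0.1923, 0.007]
tool_rot: [0.0, 0.001, 1.0, 0.0]
contact_force: [-0.8, -0.2, -0.5]
gripper_width: 0.426
grasp_force: 25.3
```

Request:
apply_moves(
  deltas=[
    [0.85,[0,0,0.005],0],
    [0.85,[0,0,0.01],0],
    [0.85,[0,0,0.012],0],
    [0.85,[0,0,0.012],0],
  ],
)

```text
t: 37.65
eef_pos: [0.5022, 0.1924, 0.0052]
tool_rot: [0.0, 0.001, 1.0, 0.0]
contact_force: [-2.4, -1.3, 5.4]
gripper_width: 0.423
grasp_force: 25.8
```

Request:
apply_moves(
  deltas=[
    [0.5,[0,0,0],0],
    [0.48,[0,0,0],0],
    [0.48,[0,0,0],0],
    [0.48,[0,0,-0.05],0],
    [0.48,[0,0,-0.15],0],
    [0.3,[0,0,-0.35],0],
    [0,[0,0,-0.55],0],
    [0,[0,0,-0.75],0],
    [0,[0,0,-0.9],0],
    [0,[0,0,-0.9],0],
    [0,[0,0,-0.9],0],
  ],
)

```text
t: 38.75
eef_pos: [0.502, 0.1924, 0.1853]
tool_rot: [0.001, 0.001, 1.0, 0.001]
contact_force: [-0.3, 0.7, -0.5]
gripper_width: 1.007
grasp_force: 0.0
```

```bash
python3 - <<'E'
from h import *
for c in ['wrist','scene']:
    p=wrist() if c=='wrist' else bot.read_camera(c)
    for t in ['tealight','matchbox','jar','tin','garlic']:
        print(c,t,[(np.round(d['point'],3),round(d['confidence'],2)) for d in bot.look_for(p,t)][:4])
E
```

```text
wrist tealight [(array([0.508, 0.192, 0.011]), 0.82)]
wrist matchbox [(array([0.588, 0.193, 0.019]), 0.69)]
wrist jar [(array([ 0.659, -0.053,  0.025]), 0.94), (array([0.408, 0.333, 0.105]), 0.84)]
wrist tin [(array([0.587, 0.191, 0.017]), 0.63), (array([0.482, 0.346, 0.073]), 0.62)]
wrist garlic [(array([0.557, 0.355, 0.041]), 0.72), (array([0.398, 0.138, 0.037]), 0.71), (array([0.505, 0.193, 0.011]), 0.44), (array([ 0.538,  0.193, -0.003]), 0.43)]
scene tealight [(array([0.496, 0.192, 0.014]), 0.55)]
scene matchbox [(array([0.582, 0.189, 0.022]), 0.54)]
scene jar [(array([0.629, 0.083, 0.074]), 0.96), (array([ 0.665, -0.072,  0.074]), 0.93), (array([0.405, 0.325, 0.075]), 0.85)]
scene tin [(array([0.482, 0.341, 0.063]), 0.78)]
scene garlic [(array([ 0.346, -0.134,  0.037]), 0.9), (array([0.398, 0.124, 0.037]), 0.72), (array([0.546, 0.354, 0.035]), 0.57)]
```

```bash
python3 -c "
from station import bot
print(bot.hand_in())"
```

```text
the job is handed in; nothing more can be done
None
```

Both trays are made up as asked and the job is handed in at about 39 s; the last camera check put all five things in their compartments, and the hand-in gave no verdict back.

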